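# Roll an axle blank into a V-block and set it against the stop

## Task

Set up the steel axle blank in the V-block without picking anything up: with the fingers, push it by its side so that it rolls along the bench, up the ramp and into the V groove, then push it endwise along the groove until its end is right against the brass-tipped stop. With the axle home, tip the hold-down arm over so that its pad rests on the axle, and leave it so; keep the axle down on the bench and block throughout and do not disturb the vials and the bottle beside the block.

Things in the scene. Friction and masses are not known exactly. Their poses are not given: they have to be found in the camera images.
- axle: loose bright steel bar, a round cylinder 25 mm in diameter and 140 mm long, about 0.3 kg, lying on its side on the bench in front of the V-block's ramp. Origin at its middle, on its axis (12.5 mm above the bench). Its y axis runs along its length; x and z turn as it rolls. Polished and lightly oiled, it rolls easily. Crossing the crest raises its axis to 27 mm above the bench
- v_block: grey block with bright faces, fixed to the bench, 110 mm wide (y). Origin on the bench under the bottom line of its V groove, mid-width. The groove runs along its y; +x is the way the axle rolls in. 90-degree V, bottom line at x = 0, 3 mm above the bench; far face rises to 26 mm at x = 23 mm; top at 27 mm back to x = 48 mm. The middle 34 mm of the width is cut lower
- ramp_crest (a point): on the flat crest in front of the V, mid-width: 14 mm above the bench, x = -15 to -11 mm in the V-block's frame (this point at -13). From it a straight ramp falls towards -x to bench level at x = -66 mm, over the whole width of the block
- v_seat (a point): where the middle of the axle lies when it is seated in the V with its end against the stop: in the V-block's frame x = 0, y = -5 mm, 20.7 mm above the bench
- stop_face (a point): centre of the end stop's flat brass tip, 13 mm across, which looks to the V-block's +y: x = 0, y = -75 mm in its frame, 20.7 mm above the bench, on the axis of a seated axle. Its bracket stands behind it at x = -12 to 43 mm, up to 40 mm high. The +y end of the groove is open
- hold_down (a joint): hold-down arm hinged behind the groove, mid-width, rad. 0: open, leaning back 0.35 rad from upright against its limit; grows as it swings over towards the groove; upright at 0.35; its orange pad touches a seated axle at 1.92. Past upright it sinks by its own weight within about 3 s and rests on the axle; before upright it falls back. A push of about 1 N moves it
- hold_pivot (a point): middle of the hold-down's hinge pin, in the V-block's frame 30 mm to +x of the groove's bottom line, mid-width (y = 0), 42 mm above the bench; the pin lies along the V-block's y axis
- hold_tip (a point): middle of the black cross-grip at the free end of the hold-down arm, 48 mm from the hinge pin. The arm is 14 mm wide and 8 mm thick, the grip a 12 mm round, 20 mm long across the arm
- vial_red: glass vial with red cap, 22 mm across and 51 mm tall, standing on the bench to the -y side of the work; not to be disturbed. Origin under its foot
- vial_grey: glass vial with grey cap, 22 mm across and 51 mm tall, standing likewise; not to be disturbed. Origin under its foot
- bottle: clear reagent bottle with black cap, 49 mm across and 94 mm tall, standing likewise; not to be disturbed. Origin under its foot
Mind the look-alikes: they are no part of the job. There is more than one size of the v_block; the one meant has the size given above.

How it is judged:
On the way, in this order (a step that is already met when the one before it is completed fails the run):
1. the axle has rolled at least a fifth of a turn about its own axis on the way to the groove (angle between axle's own z axis and vertical above 1.25 rad and x of axle in the frame of v_block below -0.012 m and height (world z) of axle below 0.03 m), for 0.05 s.
2. the axle lies in the V with its end against the stop, the hold-down still open (distance between axle and v_seat below 0.003 m and angle between the y axis of axle and the y axis of v_block, either way round below 0.03 rad and value of joint hold_down below 0.6 rad), for 0.2 s.
At the end, for the whole second after the job is handed in: The axle lies seated in the V, square in it, its end against the stop (middle within 3 mm of v_seat, axis within 0.03 rad of the groove), at rest, and the hold-down's pad rests on it (joint over 1.86, contact force over 0.1 N) (distance between axle and v_seat below 0.003 m and angle between the y axis of axle and the y axis of v_block, either way round below 0.03 rad and linear speed of axle below 0.01 m/s and value of joint hold_down above 1.86 rad and contact force between hold_down and axle above 0.1 N); the robot touches nothing.
It fails at once if the axle is lifted (its middle more than 45 mm above the bench) (height (world z) of axle above 0.045 m).
It fails at once if a vial or the bottle is shifted by more than 15 mm or knocked over (distance of any of vial_red, vial_grey, bottle from where it was at the start of the episode above 0.015 m or angle between any of vial_red, vial_grey, bottle's own z axis and vertical above 0.5 rad).
It also fails if it takes over 61 s, if anything falls off the work surface, if the arm or the gripper's body presses on something with over 40 N, if the wrist force passes 120 N, or if a joint passes its speed limit or range.

## Robot

A 6-joint arm with a two-finger parallel gripper is mounted at the origin on a cart in front of the work surface, level with it; the furniture and walls round the work are solid. World frame = base frame: x ahead of the robot, y to its left, z up, the work surface at z = 0. Lengths are in m, angles in rad, forces in N, time in s.
With the tool pointing down it reaches from about 0.25 to 0.775 m from the base axis. Payload 4 kg.
Tool frame: the origin (TCP) lies between the finger pads; the fingertips stand 8 mm ahead of it and the grasp point (between the pads) lies 11 mm behind it; z points along the fingers, y is the line along which they close (so a half turn about z gives the same grasp; the last joint's range is limited). The gripper opens to 85 mm and grips with 20 to 120 N. Pads are 22 mm wide; open, the fingers measure 114 mm over their backs; the gripper's body (76 mm by 85 mm) begins 54 mm behind the grasp point. The pads swing forward as they close: fully open they stand 13 mm farther back than shut.
Start: joints at [-1.247, 0.087, 1.371, -0, 1.684, -0.103], TCP at [0.228, -0.501, 0.217] pointing down, gripper open.
Joint ranges: [-3.1, 3.1], [-0.76, 2.03], [0.27, 2.55], [-1.08, 4.22], [0.17, 2.65], [-2.57, 2.57]. Speed limits (rad/s): [2.79, 2.79, 3.14, 3.14, 3.14, 3.14].

## Interface

Orientations are given as a unit quaternion [x, y, z, w].
In Python, from plant import robot gives the robot as it stands.
- The arm moves only by the shell command python3 -m jog 'ROWS' [FORCE]. ROWS is JSON, a list of rows, each a list of 7 numbers: the shift along the world's x, y, z in m, then the turn, a rotation vector about the world's x, y, z in rad, then the opening, from 0 (shut) to 1 (fully open). A call has 1 to 5 rows; each row is the pose to reach, as a shift and turn from the pose commanded when the call began; what a row does not reach only later rows make up. A row lasts 1/12 s, in which the tool goes at most 41.7 mm and 7.16 degrees, less where a joint would pass 70% of its speed; a pose out of reach is approached as far as the arm can. A call with a gripper value outside its range is refused whole. The fingers move at their own pace and stop on an object; FORCE is the grip in N (left out, the last holds). Time passes only in rows, so rows that repeat a pose let the fingers close. It gives the time, the measured TCP pose, the force, the opening and the grip force at its end, in the units of the state.
- robot.observe(): the state, without advancing time (a new reading comes with each control period).
- robot.snapshot(name): name is "scene" or "side" or "wrist"; returns the picture (420x560x3 uint8, red, green, blue); there is no depth.
- robot.camera_params(name): a dict with "intrinsics" (3x3 intrinsics, pixels), "dist" ([k1, k2, p1, p2, k3] as OpenCV has them; the pictures are not rectified), "extrinsics" (4x4, takes a point from world to camera coordinates); the wrist camera has in their place "T_tool_cam" (4x4, takes a point from camera to tool coordinates, whose origin is the TCP and whose axes are the flange's). Camera axes: x right, y down, z forward; pixel columns grow to the right and rows downward; lengths in m; the calibration is good to about 2 mm. A picture is of the moment at which its call begins: read the wrist's pose just before it. camera_params takes no time and is no camera call.
- robot.job_done(): hands the job in; it is judged then, once.
The state is a dict: "time_s": time; "qpos": joint angles; "joint_velocities": joint speeds; "effort": joint torques, N m; "eef_pos": TCP position; "tool_rot": TCP orientation; "force": force on the tool from outside, world axes, zero at the start; "ft_torque": the same for the moment, N m; "width": finger opening in m; "gripper_force": force on a finger pad.
Only numpy, scipy, OpenCV 4.12 (cv2) and the standard library are available. Lean on these libraries where they do the work, as an engineer would, in place of code of your own. Each camera call takes 0.05 s, during which the arm holds its last target. There are 200 camera calls.

## Working session

There is one attempt and no reset: what is moved stays moved. The work goes in short steps, Python scripts to look and compute and a shell command to move; the robot and the scene stay as the last step left them, time stands still between calls to the robot, and variables do not carry over. Pictures are saved under pics/ and viewed, at most 10 in all, crops included, and the job is handed in when it is done.

```bash
ls; mkdir -p pics
python3 - <<'E'
from plant import robot
import cv2,numpy as np
s=robot.observe();print(s['time_s'],s['eef_pos'],s['tool_rot'],s['force'])
for n in("scene","side"):
    p=robot.camera_params(n);print(n,{k:np.round(v,4).tolist() for k,v in p.items() if k!='name' and not isinstance(v,str)})
    cv2.imwrite(f"pics/{n}0.png",robot.snapshot(n)[:,:,::-1])
print(robot.camera_params("wrist"))
E
```

```text
pics
0.0 [ 0.22750641 -0.50013608  0.21611249] [ 9.77312484e-01  2.11799420e-01 -1.19352142e-04 -1.14008367e-03] [-0.59750355 -0.02446292  0.56961724]
scene {'intrinsics': [[435.5143, 0.0, 279.7044], [0.0, 435.5143, 205.7801], [0.0, 0.0, 1.0]], 'dist': [-0.0264, 0.0, 0.0, 0.0, 0.0], 'extrinsics': [[0.9008, -0.434, -0.0117, -0.5867], [-0.1845, -0.3583, -0.9152, 0.1078], [0.393, 0.8266, -0.4028, 0.8749], [0.0, 0.0, 0.0, 1.0]]}
side {'intrinsics': [[405.9292, 0.0, 284.3082], [0.0, 405.9292, 212.2149], [0.0, 0.0, 1.0]], 'dist': [-0.1104, 0.0, 0.0, 0.0, 0.0], 'extrinsics': [[0.8887, -0.4586, 0.003, -0.5811], [-0.2081, -0.4091, -0.8884, 0.0907], [0.4086, 0.7889, -0.459, 0.8673], [0.0, 0.0, 0.0, 1.0]]}
{'intrinsics': array([[296.41049946,   0.        , 278.38682062],
       [  0.        , 296.41049946, 208.24482999],
       [  0.        ,   0.        ,   1.        ]]), 'dist': array([0.00995494, 0.        , 0.        , 0.        , 0.        ]), 'T_tool_cam': array([[ 2.93205581e-04, -9.62968921e-01, -2.69612259e-01,
         6.81285753e-02],
       [ 9.99999896e-01,  3.76517694e-04, -2.57292779e-04,
        -2.33347835e-04],
       [ 3.49278736e-04, -2.69612156e-01,  9.62968932e-01,
        -1.55999098e-01],
       [ 0.00000000e+00,  0.00000000e+00,  0.00000000e+00,
         1.00000000e+00]])}
```

View pics/scene0.png

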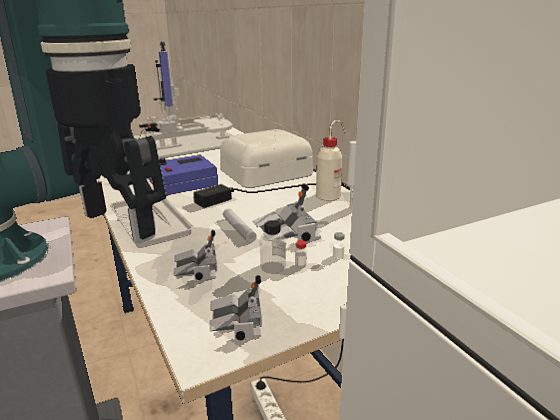

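View pics/side0.png

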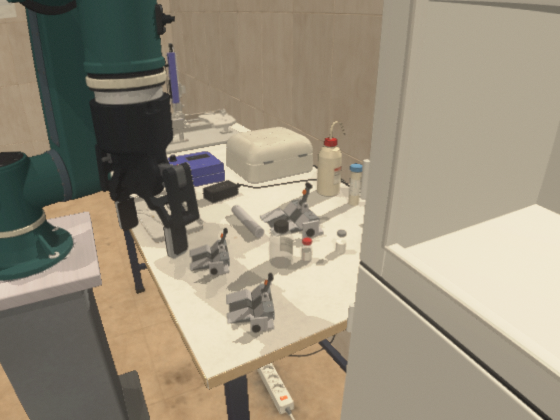

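The axle is at scene (239,226), in front of the largest V-block at (295,222). The bottle stands at (272,240), with the vials at (301,252) and (339,245). Next I'll get rough positions, then a look with the wrist camera.

```bash
cat > h.py <<'E'
import numpy as np,cv2
from plant import robot
from scipy.spatial.transform import Rotation as R
def cam(n,s=None):
    p=robot.camera_params(n)
    if n!='wrist':
        T=np.linalg.inv(p['extrinsics'])
    else:
        s=s or robot.observe(); A=np.eye(4);A[:3,:3]=R.from_quat(s['tool_rot']).as_matrix();A[:3,3]=s['eef_pos'];T=A@p['T_tool_cam']
    return p['intrinsics'],p['dist'],T
def ray(c,uv):
    K,d,T=c; q=cv2.undistortPoints(np.array([[uv]],float),K,d)[0,0]
    return T[:3,3],T[:3,:3]@np.array([q[0],q[1],1])
def onz(c,uv,z):
    o,v=ray(c,uv); return o+v*(z-o[2])/v[2]
def px(c,P):
    K,d,T=c;E=np.linalg.inv(T);return cv2.projectPoints(np.array(P,float).reshape(-1,1,3),cv2.Rodrigues(E[:3,:3])[0],E[:3,3],K,d)[0][:,0]
E
python3 - <<'E'
from h import *
c=cam('scene');d=cam('side')
print(c[2][:3,3],d[2][:3,3])
for n,uv in dict(ax1=(228,211),ax2=(250,241),).items(): print(n,onz(c,uv,.0125).round(3))
for n,uv in dict(ax1=(238,208),ax2=(258,235)).items(): print(n,onz(d,uv,.0125).round(3))
for n,uv in dict(bottlefoot=(272,264),redfoot=(301,265),greyfoot=(339,258)).items(): print(n,onz(c,uv,0).round(3))
for n,uv in dict(ref=(305,188),blk=(300,240)).items(): print(n,onz(c,uv,.02).round(3))
a=cv2.imread('pics/scene0.png')[170:290,180:370];b=cv2.imread('pics/side0.png')[170:290,180:370]
cv2.imwrite('pics/crop.png',np.vstack([cv2.resize(x,None,fx=2.5*1.0,fy=2.5,interpolation=cv2.INTER_CUBIC) for x in(a,b)]))
E
```

```text
[ 0.20454654 -0.93916082  0.44419697] [ 0.18088349 -0.91355534  0.48046063]
ax1 [ 0.502 -0.024  0.013]
ax2 [ 0.492 -0.189  0.013]
ax1 [ 0.502 -0.034  0.013]
ax2 [ 0.493 -0.182  0.013]
bottlefoot [ 0.503 -0.274  0.   ]
redfoot [ 0.551 -0.303  0.   ]
greyfoot [ 0.631 -0.313  0.   ]
ref [0.729 0.006 0.02 ]
blk [ 0.58  -0.245  0.02 ]
```

View pics/crop.png

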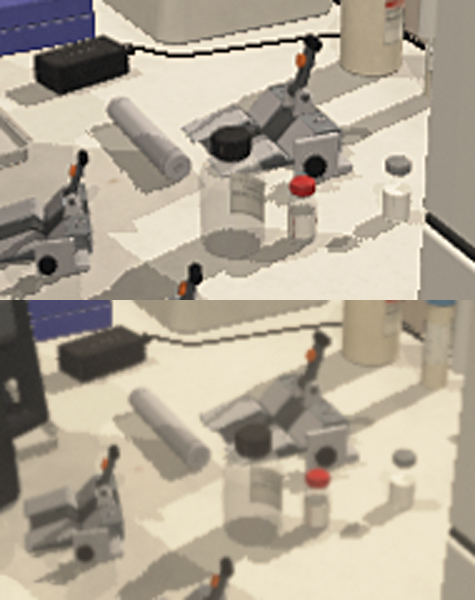

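Same picture enlarged: axle lying along about y, the block's ramp facing it, stop knob on the near (-y) end, bottle and vials beyond that. I'll move the wrist camera over the work and square the tool.

```bash
python3 -m jog '[[0,0,0.04,0,0,-0.1,1],[0.01,0.02,0.08,0,0,-0.2,1],[0.03,0.05,0.1,0,0,-0.3,1],[0.06,0.08,0.11,0,0,-0.42,1],[0.09,0.11,0.11,0,0,-0.427,1]]'; python3 -m jog '[[0.035,0.02,0,0,0,0,1],[0.07,0.05,0,0,0,0,1],[0.1,0.085,0,0,0,0,1],[0.13,0.12,0,0,0,0,1],[0.16,0.155,0,0,0,0,1]]';  python3 -m jog '[[0.02,0.035,0,0,0,0,1],[0.04,0.07,0,0,0,0,1],[0.06,0.1,0,0,0,0,1],[0.06,0.1,0,0,0,0,1],[0.06,0.1,0,0,0,0,1]]'
python3 - <<'E'
from h import *
s=robot.observe();print(s['eef_pos'],s['tool_rot'],s['force'])
c=cam('wrist',s);im=robot.snapshot('wrist');cv2.imwrite('pics/w1.png',im[:,:,::-1])
E
```

```text
time_s: 0.52
eef_pos: [0.3128, -0.3962, 0.3305]
tool_rot: [1.0, -0.003, 0.002, 0.003]
force: [-0.2, -0.3, -0.3]
width: 0.0853
gripper_force: 0.0
time_s: 0.93
eef_pos: [0.4617, -0.2528, 0.3264]
tool_rot: [1.0, -0.0, -0.0, -0.0]
force: [0.1, -0.5, 1.1]
width: 0.0851
gripper_force: 0.0
time_s: 1.35
eef_pos: [0.5213, -0.1528, 0.3261]
tool_rot: [1.0, 0.002, -0.001, -0.0]
force: [-0.4, -1.1, -0.5]
width: 0.0861
gripper_force: 0.0
[ 0.52131998 -0.15276018  0.32614279] [ 9.99997768e-01  1.91574838e-03 -8.76035476e-04 -1.60168441e-04] [-0.38835463 -1.08069041 -0.47488677]
```

View pics/w1.png

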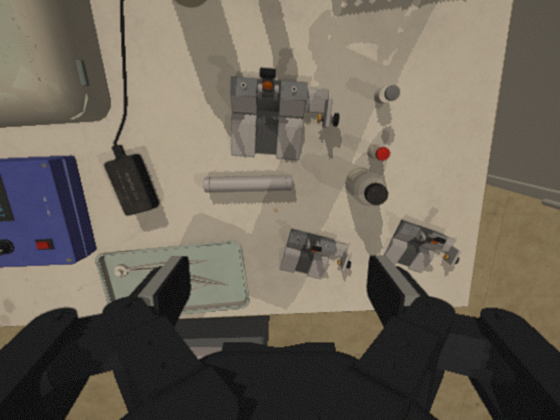

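Wrist view (up = +x, right = -y): axle from (205,184) to (293,183); block with ramp foot edge (232,154)–(301,159), groove around row 110, stop at (322,105), grip at (267,72). I'll zoom in for exact corners.

Run:
```python
from h import *
im=cv2.imread('pics/w1.png')[60:200,190:350]
cv2.imwrite('pics/w1c.png',cv2.resize(im,None,fx=4,fy=4,interpolation=cv2.INTER_CUBIC))
```

```text
(no output)
```

View pics/w1c.png

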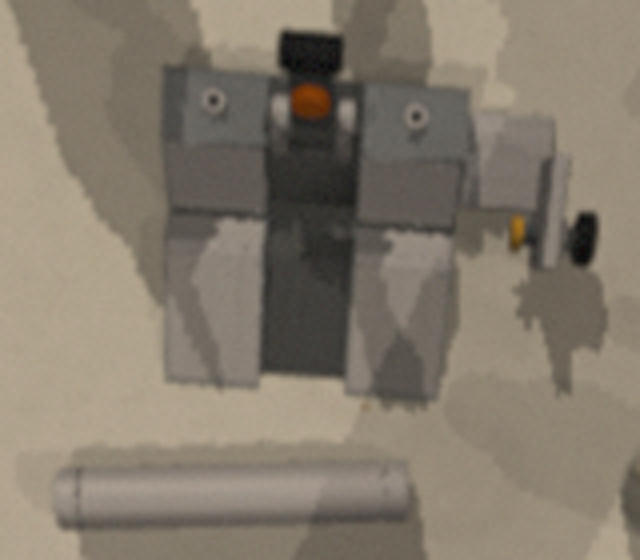

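```bash
cat > m.py <<'E'
from h import *
s=dict(eef_pos=[0.52131998,-0.15276018,0.32614279],tool_rot=[9.99997768e-01,1.91574838e-03,-8.76035476e-04,-1.60168441e-04])
c=cam('wrist',s); f=lambda u,v,z:onz(c,(u/4-.375+190,v/4-.375+60),z)
obs=[((163,382),(-66,55,0)),((258,386),(-66,17,0)),((345,392),(-66,-17,0)),((437,400),(-66,-55,0)),
((166,66),(48,55,27)),((470,92),(48,-55,27)),((166,143),(23,55,26)),((265,150),(23,17,26)),((358,158),(23,-17,26)),((517,232),(0,-75,20.7))]
W=np.array([f(*o[0],o[1][2]/1000)[:2] for o in obs]);B=np.array([o[1][:2] for o in obs])/1000
a=W.mean(0);b=B.mean(0);H=(B-b).T@(W-a);th=np.arctan2(H[0,1]-H[1,0],H[0,0]+H[1,1])
Rm=np.array([[np.cos(th),-np.sin(th)],[np.sin(th),np.cos(th)]]);t=a-Rm@b
print('yaw',th,'origin',t);print(((W-t)@Rm-B).round(4)*1000)
e=[f(60,498,.0125)[:2],f(408,490,.0125)[:2]]
print('axle',e,np.mean(e,0),np.linalg.norm(e[0]-e[1]),'yaw',np.arctan2(*(e[0]-e[1])))
print('axle in block',(np.array(e)-t)@Rm)
w=f(310,52,.087)[:2];print('tip block',(w-t)@Rm)
print('K,crest pts', [ (t+Rm@np.array(p)).round(4).tolist() for p in [(-.013,0),(0,-.005),(0,-.075),(.0465,0),(0,.09),(.08,0)]])
E
python3 m.py
```

```text
yaw -0.06916358070364767 origin [ 0.6041088  -0.13546845]
[[-0.1  1. ]
 [ 1.2  0.8]
 [ 1.4 -0.2]
 [ 0.9  0.5]
 [-0.6 -1.1]
 [-1.2  0.9]
 [-1.  -1.7]
 [-0.7  0.7]
 [-0.9  1. ]
 [ 1.  -1.9]]
axle [array([ 0.49699323, -0.03380584]), array([ 0.50087916, -0.17367148])] [ 0.49893619 -0.10373866] 0.1399196146893527 yaw -0.027776151632439777
axle in block [[-0.11388522  0.09401696]
 [-0.10034269 -0.04524574]]
tip block [0.04662464 0.00061562]
K,crest pts [[0.5911, -0.1346], [0.6038, -0.1405], [0.5989, -0.2103], [0.6505, -0.1387], [0.6103, -0.0457], [0.6839, -0.141]]
```

Run:
```python
from h import *
K,d,_=cam('scene');p=robot.camera_params('wrist');c=(p['intrinsics'],p['dist'],p['T_tool_cam'])
for z in(8,-5,-18):
  print(z,px(c,[[.011,.0425,z/1e3],[.011,-.0425,z/1e3],[-.011,-.0425,z/1e3],[.011,-.057,z/1e3]]).round().tolist())
a=cv2.imread('pics/w1.png')[240:330,120:220];cv2.imwrite('pics/f.png',cv2.resize(a,None,fx=5,fy=5))
```

```text
8 [[351.0, 227.0], [206.0, 227.0], [208.0, 261.0], [181.0, 227.0]]
-5 [[357.0, 234.0], [200.0, 234.0], [203.0, 271.0], [173.0, 234.0]]
-18 [[364.0, 244.0], [194.0, 244.0], [197.0, 283.0], [165.0, 244.0]]
```

View pics/f.png

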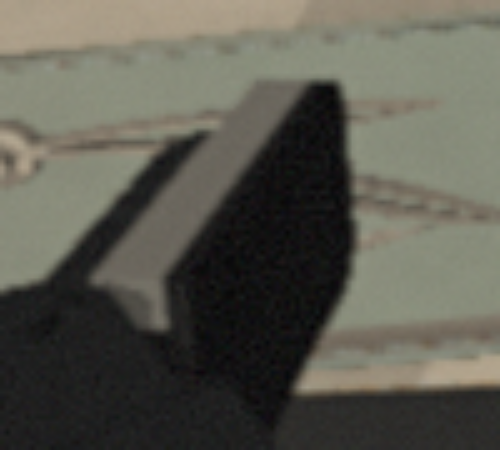

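```bash
python3 -m jog '[[-0.033,0.024,0,0,0,-0.07,1],[-0.066,0.049,0,0,0,-0.07,1],[-0.066,0.049,-0.04,0,0,-0.07,1],[-0.066,0.049,-0.08,0,0,-0.07,1],[-0.066,0.049,-0.12,0,0,-0.07,1]]'; python3 -m jog '[[0,0,-0.04,0,0,0,1],[0,0,-0.08,0,0,0,1],[0,0,-0.12,0,0,0,1],[0,0,-0.14,0,0,0,1],[0,0,-0.14,0,0,0,1]]'
python3 -m jog '[[0,0,-0.02,0,0,0,1],[0,0,-0.03,0,0,0,1],[0,0,-0.035,0,0,0,1],[0,0,-0.035,0,0,0,1],[0,0,-0.035,0,0,0,1]]'
python3 - <<'E'
from h import *
cv2.imwrite('pics/s2.png',np.vstack([cv2.resize(robot.snapshot('scene')[130:280,100:340,::-1],None,fx=2.,fy=2.),cv2.resize(robot.snapshot('side')[130:280,100:340,::-1],None,fx=2.,fy=2.)]))
E
```

```text
time_s: 1.82
eef_pos: [0.4542, -0.1069, 0.2071]
tool_rot: [0.999, -0.036, 0.002, 0.001]
force: [0.6, -0.5, -0.6]
width: 0.0858
gripper_force: 0.0
time_s: 2.23
eef_pos: [0.4494, -0.1054, 0.0609]
tool_rot: [0.999, -0.036, -0.006, -0.002]
force: [-0.4, 0.8, 0.4]
width: 0.0854
gripper_force: 0.0
time_s: 2.65
eef_pos: [0.4554, -0.1061, 0.0332]
tool_rot: [0.999, -0.035, 0.001, 0.0]
force: [-0.8, 0.2, -0.6]
width: 0.0853
gripper_force: 0.0
```

View pics/s2.png

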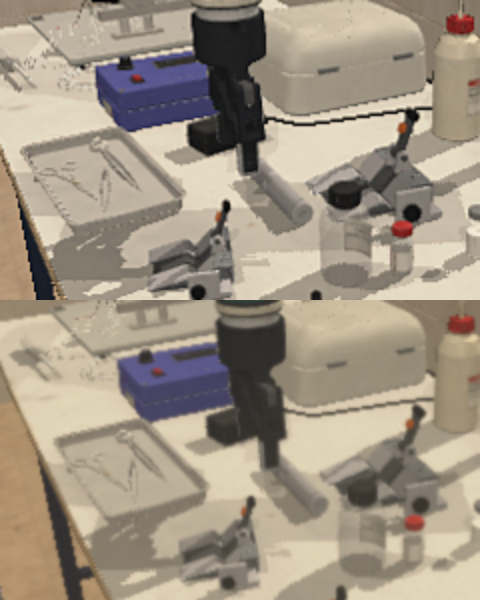

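Fingers stand behind the axle (tip at scene ≈(225,216)) and are clear of everything. I'll descend gently and watch the force.

```bash
python3 -m jog '[[0,0,-0.006,0,0,0,1],[0,0,-0.012,0,0,0,1],[0,0,-0.016,0,0,0,1],[0,0,-0.018,0,0,0,1],[0,0,-0.018,0,0,0,1]]';python3 -m jog '[[0,0,-0.002,0,0,0,1],[0,0,-0.004,0,0,0,1],[0,0,-0.006,0,0,0,1],[0,0,-0.008,0,0,0,1],[0,0,-0.008,0,0,0,1]]'
python3 - <<'E'
from h import *
c=cam('scene')
for z in (0,.01,.02,.03): print(z,px(c,[[.466,-.157,z],[.445,-.16,z]]).round().tolist())
E
```

```text
time_s: 3.17
eef_pos: [0.454, -0.1052, 0.0131]
tool_rot: [0.999, -0.035, -0.001, -0.0]
force: [0.0, -0.6, -0.2]
width: 0.0851
gripper_force: 0.0
time_s: 3.58
eef_pos: [0.4544, -0.1054, 0.0056]
tool_rot: [0.999, -0.035, -0.0, -0.0]
force: [0.0, -0.3, 0.5]
width: 0.0857
gripper_force: 0.0
0 [[233.0, 242.0], [225.0, 245.0]]
0.01 [[233.0, 238.0], [224.0, 241.0]]
0.02 [[233.0, 234.0], [224.0, 237.0]]
0.03 [[233.0, 230.0], [224.0, 232.0]]
```

Run:
```python
from h import *
a=robot.snapshot('scene')[190:260,190:270,::-1];b=robot.snapshot('side')[190:260,190:270,::-1]
cv2.imwrite('pics/s3.png',cv2.resize(np.vstack([a,b]),None,fx=4,fy=4))
for n in('scene','side'):
  c=cam(n)
  print(n,px(c,[[.466,-.157,.01],[.445,-.16,.01],[.466,-.157,.036],[.445,-.16,.036],[.466,-.048,.01],[.445,-.049,.01]]).round().tolist())
```

```text
scene [[233.0, 238.0], [224.0, 241.0], [232.0, 227.0], [223.0, 230.0], [217.0, 219.0], [208.0, 221.0]]
side [[243.0, 234.0], [235.0, 236.0], [242.0, 224.0], [234.0, 226.0], [226.0, 214.0], [219.0, 216.0]]
```

View pics/s3.png

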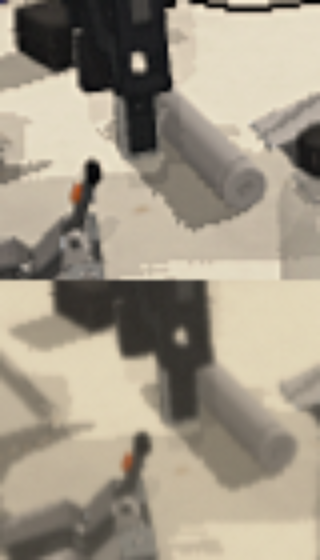

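```bash
python3 -m jog '[[0,0,-0.002,0,0,0,1],[0,0,-0.004,0,0,0,1],[0,0,-0.006,0,0,0,1],[0,0,-0.006,0,0,0,1]]'; python3 -m jog '[[0,0,-0.001,0,0,0,1],[0,0,-0.003,0,0,0,1],[0,0,-0.004,0,0,0,1],[0,0,-0.004,0,0,0,1]]'
```

```text
time_s: 4.02
eef_pos: [0.4543, -0.1054, -0.0005]
tool_rot: [0.999, -0.035, -0.001, -0.0]
force: [0.1, -0.5, 0.1]
width: 0.0856
gripper_force: 0.0
time_s: 4.35
eef_pos: [0.4545, -0.1055, -0.0043]
tool_rot: [0.999, -0.035, -0.0, -0.0]
force: [-0.7, 0.3, 0.2]
width: 0.0855
gripper_force: 0.0
```

```bash
python3 -m jog '[[0,0,-0.001,0,0,0,1],[0,0,-0.002,0,0,0,1],[0,0,-0.003,0,0,0,1],[0,0,-0.003,0,0,0,1]]'; python3 -m jog '[[0,0,-0.001,0,0,0,1],[0,0,-0.002,0,0,0,1],[0,0,-0.002,0,0,0,1]]'
```

```text
time_s: 4.68
eef_pos: [0.4546, -0.1055, -0.0072]
tool_rot: [0.999, -0.035, -0.0, 0.0]
force: [0.1, -0.1, -0.2]
width: 0.0851
gripper_force: 0.0
time_s: 4.93
eef_pos: [0.4546, -0.1055, -0.0091]
tool_rot: [0.999, -0.035, -0.0, -0.0]
force: [-0.2, 0.2, 0.3]
width: 0.0854
gripper_force: 0.0
```

```bash
python3 -m jog '[[0,0,-0.001,0,0,0,1],[0,0,-0.003,0,0,0,1],[0,0,-0.004,0,0,0,1],[0,0,-0.004,0,0,0,1]]'; python3 -m jog '[[0.004,0,0,0,0,0,1],[0.008,0,0,0,0,0,1],[0.012,0,0,0,0,0,1],[0.015,0.0,0,0,0,0,1],[0.018,0,0,0,0,0,1]]';python3 -m jog '[[0.003,0,0,0,0,0,1],[0.006,0,0,0,0,0,1],[0.009,0,0,0,0,0,1],[0.012,0.0,0,0,0,0,1],[0.015,0,0,0,0,0,1]]'
python3 - <<'E'
from h import *
s=robot.observe();c=cam('wrist',s);im=robot.snapshot('wrist');cv2.imwrite('pics/w4.png',im[:,:,::-1]);print(s['eef_pos'])
a,b=robot.snapshot('scene')[180:260,190:330,::-1],im[:,:,::-1]
cv2.imwrite('pics/w4m.png',np.vstack([cv2.resize(a,(560,320)),cv2.resize(b[60:340],(560,280))]))
E
```

```text
time_s: 5.27
eef_pos: [0.4545, -0.1054, -0.0133]
tool_rot: [0.999, -0.035, -0.0, -0.0]
force: [-0.0, -0.1, -1.3]
width: 0.0855
gripper_force: 0.0
time_s: 5.68
eef_pos: [0.4732, -0.1056, -0.0128]
tool_rot: [0.999, -0.035, -0.0, 0.0]
force: [-2.0, -0.2, 2.2]
width: 0.0856
gripper_force: 1.2
time_s: 6.1
eef_pos: [0.4873, -0.1056, -0.0124]
tool_rot: [0.999, -0.035, -0.001, 0.0]
force: [-5.4, -0.2, 8.2]
width: 0.0854
gripper_force: 4.6
[ 0.48733294 -0.10563123 -0.01235484]
```

View pics/w4m.png

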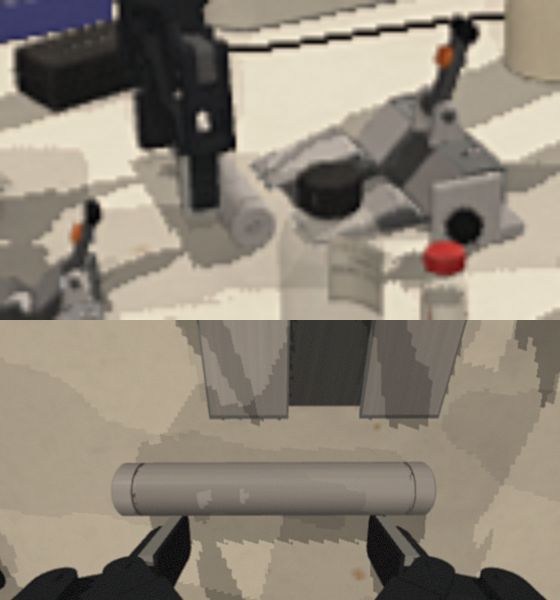

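Axle is now nearly parallel to the groove, but the upward force suggests the tips bear high on it. I'll back off, lower them and look for bench contact.

```bash
python3 -m jog '[[-0.004,0,0,0,0,0,1],[-0.008,0,0,0,0,0,1],[-0.008,0,0,0,0,0,1]]'; python3 -m jog '[[0,0,-0.002,0,0,0,1],[0,0,-0.004,0,0,0,1],[0,0,-0.004,0,0,0,1]]';python3 -m jog '[[0,0,-0.001,0,0,0,1],[0,0,-0.002,0,0,0,1],[0,0,-0.002,0,0,0,1]]'
```

```text
time_s: 6.45
eef_pos: [0.479, -0.1054, -0.0135]
tool_rot: [0.999, -0.035, -0.0, -0.0]
force: [0.2, -0.1, 0.0]
width: 0.0853
gripper_force: 0.0
time_s: 6.7
eef_pos: [0.4794, -0.1054, -0.0176]
tool_rot: [0.999, -0.035, -0.0, -0.0]
force: [0.2, -0.4, -0.4]
width: 0.0852
gripper_force: 0.0
time_s: 6.95
eef_pos: [0.4796, -0.1055, -0.0192]
tool_rot: [0.999, -0.035, -0.0, -0.0]
force: [-0.0, -0.5, -0.7]
width: 0.0857
gripper_force: 0.0
```

```bash
python3 -m jog '[[0,0,-0.001,0,0,0,1],[0,0,-0.002,0,0,0,1],[0,0,-0.002,0,0,0,1]]'; python3 -m jog '[[0.004,0,0,0,0,0,1],[0.008,-0.0005,0,0,0,0,1],[0.012,-0.001,0,0,0,0,1],[0.016,-0.001,0,0,0,0,1],[0.02,-0.001,0,0,0,0,1]]'
```

```text
time_s: 7.2
eef_pos: [0.4796, -0.1055, -0.0212]
tool_rot: [0.999, -0.035, -0.0, -0.0]
force: [-0.5, 0.0, 0.1]
width: 0.0856
gripper_force: 0.0
time_s: 7.62
eef_pos: [0.5004, -0.1066, -0.0209]
tool_rot: [0.999, -0.035, 0.0, 0.0]
force: [-0.9, -0.5, 0.1]
width: 0.0857
gripper_force: 0.1
```

```bash
python3 -m jog '[[0.004,-0.0003,0,0,0,0,1],[0.008,-0.0006,0,0,0,0,1],[0.012,-0.0008,0.001,0,0,0,1],[0.016,-0.0011,0.002,0,0,0,1],[0.02,-0.0014,0.003,0,0,0,1]]'; python3 -m jog '[[0.004,-0.0003,0.001,0,0,0,1],[0.008,-0.0006,0.002,0,0,0,1],[0.012,-0.0008,0.003,0,0,0,1],[0.016,-0.0011,0.0045,0,0,0,1],[0.02,-0.0014,0.0055,0,0,0,1]]'
python3 - <<'E'
from h import *
s=robot.observe();im=robot.snapshot('wrist');cv2.imwrite('pics/w5.png',im[:,:,::-1])
a=robot.snapshot('scene')[170:260,190:330,::-1]
cv2.imwrite('pics/w5m.png',np.vstack([cv2.resize(a,(480,300)),im[40:300,40:520,::-1]]))
E
```

```text
time_s: 8.03
eef_pos: [0.5181, -0.1077, -0.0182]
tool_rot: [0.999, -0.035, -0.002, -0.0]
force: [-5.8, 0.5, 5.1]
width: 0.0854
gripper_force: 3.2
time_s: 8.45
eef_pos: [0.5379, -0.1091, -0.0125]
tool_rot: [0.999, -0.035, -0.003, -0.0]
force: [-6.6, 0.3, 4.5]
width: 0.0855
gripper_force: 3.4
```

View pics/w5m.png

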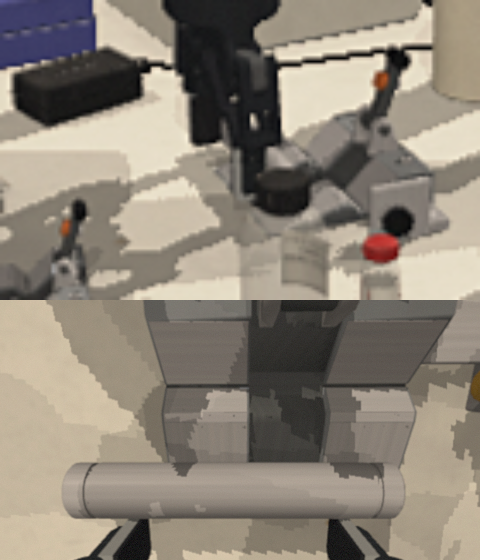

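Axle is square on the ramp, front edge at wrist row ≈202 and back at ≈258, with fingers right behind. I'll keep pushing with the same rise.

```bash
python3 -m jog '[[0.004,-0.0003,0.001,0,0,0,1],[0.008,-0.0006,0.002,0,0,0,1],[0.012,-0.0008,0.003,0,0,0,1],[0.016,-0.0011,0.0045,0,0,0,1],[0.02,-0.0014,0.0055,0,0,0,1]]'
python3 - <<'E'
from h import *
s=robot.observe();c=cam('wrist',s);im=robot.snapshot('wrist');cv2.imwrite('pics/w6.png',im[:,:,::-1])
t=np.array([.6041,-.1355]);th=-.0692;Rm=np.array([[np.cos(th),-np.sin(th)],[np.sin(th),np.cos(th)]])
# axle end strips overhanging block: bright/dark profile along columns left of block
g=cv2.cvtColor(im,cv2.COLOR_RGB2GRAY)
for u in(120,135,150,250,330,390): print(u,g[150:300:5,u].tolist())
for v in(190,200,210,220,230,240,250,260): print(v,((onz(c,(280,v),.025)[:2]-t)@Rm).round(4))
E
```

```text
time_s: 8.97
eef_pos: [0.5581, -0.1105, -0.0071]
tool_rot: [0.999, -0.035, -0.002, -0.0]
force: [-6.5, 0.4, 3.9]
width: 0.0853
gripper_force: 3.5
120 [201, 201, 188, 190, 193, 190, 191, 190, 192, 191, 195, 138, 154, 169, 183, 178, 158, 157, 144, 131, 130, 116, 205, 205, 202, 203, 204, 204, 204, 206]
135 [203, 202, 205, 194, 196, 193, 190, 191, 194, 193, 194, 107, 156, 165, 177, 163, 156, 154, 141, 131, 114, 91, 208, 203, 202, 201, 204, 207, 34, 39]
150 [152, 155, 155, 176, 170, 169, 169, 166, 166, 170, 168, 141, 156, 163, 177, 165, 156, 158, 144, 132, 113, 89, 194, 206, 171, 35, 87, 127, 128, 133]
250 [91, 92, 94, 97, 74, 127, 173, 108, 159, 143, 138, 142, 156, 163, 168, 160, 160, 157, 146, 131, 115, 86, 127, 129, 129, 126, 129, 137, 153, 171]
330 [47, 45, 56, 59, 59, 58, 51, 49, 49, 50, 50, 142, 160, 167, 174, 168, 162, 158, 146, 132, 115, 91, 46, 50, 53, 103, 126, 126, 125, 130]
390 [94, 91, 92, 96, 85, 170, 169, 98, 112, 140, 142, 90, 89, 98, 104, 102, 109, 113, 133, 144, 126, 100, 111, 126, 127, 97, 27, 29, 31, 24]
190 [-0.006   0.0211]
200 [-0.0104  0.0211]
210 [-0.0149  0.0211]
220 [-0.0194  0.0211]
230 [-0.0241  0.0211]
240 [-0.0288  0.0211]
250 [-0.0337  0.0211]
260 [-0.0386  0.0211]
```

```bash
python3 -m jog '[[0.004,-0.0003,0.001,0,0,0,1],[0.008,-0.0006,0.002,0,0,0,1],[0.011,-0.0008,0.003,0,0,0,1],[0.014,-0.001,0.003,0,0,0,1],[0.017,-0.0012,0.003,0,0,0,1]]'; python3 -m jog '[[0,0,0,0,0,0,1],[0,0,0,0,0,0,1]]'
cat > ax.py <<'E'
from h import *
t=np.array([.6041,-.1355]);th=-.0692;Rm=np.array([[np.cos(th),-np.sin(th)],[np.sin(th),np.cos(th)]])
B=lambda P:(np.array(P)[:2]-t)@Rm
Wd=lambda p:t+Rm@np.array(p)
E
python3 - <<'E'
from ax import *
s=robot.observe();c=cam('wrist',s);im=robot.snapshot('wrist');cv2.imwrite('pics/w7.png',im[:,:,::-1]);print(s['force'],B(s['eef_pos']))
g=cv2.cvtColor(im,cv2.COLOR_RGB2GRAY)
for u in(120,135,150,250,330,390): print(u,g[130:260:5,u].tolist())
for v in(160,170,180,190,200,210,220,230): print(v,B(onz(c,(280,v),.0207)).round(4))
E
```

```text
time_s: 9.43
eef_pos: [0.5777, -0.112, -0.0038]
tool_rot: [0.999, -0.035, 0.001, 0.0]
force: [-0.0, 0.3, 0.0]
width: 0.0854
gripper_force: 0.0
time_s: 9.6
eef_pos: [0.5771, -0.1119, -0.0041]
tool_rot: [0.999, -0.035, 0.0, 0.0]
force: [0.4, 0.2, -0.0]
width: 0.0854
gripper_force: 0.0
[ 0.37692905  0.22815659 -0.04452788] [-0.02857563  0.02163271]
120 [161, 162, 162, 159, 189, 212, 199, 198, 201, 203, 200, 202, 151, 171, 181, 193, 186, 181, 176, 174, 151, 127, 165, 201, 199, 210]
135 [161, 160, 160, 163, 162, 165, 162, 147, 146, 143, 199, 197, 119, 100, 187, 194, 170, 161, 153, 143, 121, 78, 130, 199, 201, 201]
150 [161, 161, 164, 162, 161, 162, 138, 134, 119, 124, 122, 120, 92, 97, 102, 102, 175, 163, 152, 141, 123, 103, 121, 202, 201, 200]
250 [186, 172, 109, 98, 134, 118, 115, 98, 98, 97, 95, 86, 157, 170, 179, 180, 171, 162, 154, 142, 124, 104, 98, 123, 124, 134]
330 [46, 41, 42, 37, 43, 39, 56, 51, 45, 54, 46, 44, 92, 99, 106, 110, 174, 172, 165, 141, 125, 102, 69, 52, 49, 55]
390 [118, 114, 115, 115, 117, 114, 117, 120, 98, 95, 98, 88, 159, 165, 175, 175, 176, 170, 166, 154, 136, 114, 98, 110, 112, 109]
160 [0.0247 0.021 ]
170 [0.0203 0.021 ]
180 [0.0158 0.021 ]
190 [0.0113 0.021 ]
200 [0.0066 0.021 ]
210 [0.0019 0.021 ]
220 [-0.003  0.021]
230 [-0.0079  0.021 ]
```

The axle is seated: its centre is at block x ≈ 0 and it is square. Next I retract, lift and measure the axle ends.

```bash
python3 -m jog '[[-0.015,0,0,0,0,0,1],[-0.02,0,0.02,0,0,0,1],[-0.02,0,0.06,0,0,0,0.5],[-0.02,0.01,0.1,0,0,0,0],[-0.02,0.03,0.12,0,0,0,0]]'; python3 -m jog '[[0,0.01,0.02,0,0,0,0],[0,0.01,0.02,0,0,0,0],[0,0.01,0.02,0,0,0,0]]'
python3 - <<'E'
from ax import *
s=robot.observe();c=cam('wrist',s);im=robot.snapshot('wrist');cv2.imwrite('pics/w8.png',im[:,:,::-1]);print(s['eef_pos'],B(s['eef_pos']))
g=cv2.cvtColor(im,cv2.COLOR_RGB2GRAY)
P=lambda x,y:[*Wd((x,y)),.0207]
print(px(c,[P(0,-.075),P(0,.065),P(0,.094),P(0,.11)]).round(1).tolist())
for xo in (-.004,0,.004):
  ys=np.arange(-.08,.11,.001);uv=px(c,[[*Wd((xo,y)),.0325] for y in ys])
  prof=cv2.remap(g,uv[:,:1].astype(np.float32),uv[:,1:].astype(np.float32),1).ravel()
  print(xo,[(int(1000*y+.5),int(q)) for y,q in zip(ys,prof) if y>.07 or y<-.03])
E
```

```text
time_s: 10.07
eef_pos: [0.5588, -0.084, 0.1214]
tool_rot: [0.999, -0.037, 0.004, 0.001]
force: [0.8, 0.2, 0.3]
width: 0.0514
gripper_force: 0.0
time_s: 10.32
eef_pos: [0.5575, -0.0719, 0.1375]
tool_rot: [0.999, -0.035, 0.002, 0.001]
force: [-0.6, -0.1, -1.0]
width: 0.0125
gripper_force: 0.0
[ 0.55753459 -0.07187628  0.13745181] [-0.05085321  0.06025169]
[[428.7, 145.3], [273.2, 145.4], [241.1, 145.4], [223.3, 145.4]]
-0.004 [(-79, 78), (-78, 75), (-77, 70), (-76, 61), (-75, 61), (-74, 63), (-73, 67), (-72, 66), (-71, 65), (-70, 63), (-69, 67), (-68, 74), (-67, 99), (-66, 130), (-65, 145), (-64, 148), (-63, 149), (-62, 148), (-61, 149), (-60, 148), (-59, 148), (-58, 147), (-57, 145), (-56, 151), (-55, 152), (-54, 151), (-53, 152), (-52, 146), (-51, 128), (-50, 123), (-49, 113), (-48, 110), (-47, 110), (-46, 113), (-45, 111), (-44, 107), (-43, 114), (-42, 116), (-41, 116), (-40, 115), (-39, 113), (-38, 115), (-37, 115), (-36, 106), (-35, 100), (-34, 107), (-33, 115), (-32, 117), (-31, 117), (-30, 118), (70, 138), (71, 139), (72, 139), (73, 138), (74, 139), (75, 139), (76, 139), (77, 13
[... 1752 characters left out ...]
-50, 101), (-49, 100), (-48, 100), (-47, 101), (-46, 101), (-45, 105), (-44, 122), (-43, 147), (-42, 151), (-41, 149), (-40, 149), (-39, 148), (-38, 149), (-37, 148), (-36, 137), (-35, 134), (-34, 145), (-33, 147), (-32, 149), (-31, 148), (-30, 148), (70, 117), (71, 118), (72, 117), (73, 122), (74, 131), (75, 156), (76, 173), (77, 176), (78, 172), (79, 174), (80, 173), (81, 173), (82, 174), (83, 176), (84, 175), (85, 174), (86, 173), (87, 175), (88, 175), (89, 174), (90, 174), (91, 174), (92, 170), (93, 162), (94, 165), (95, 171), (96, 172), (97, 171), (98, 171), (99, 172), (100, 173), (101, 173), (102, 173), (103, 175), (104, 174), (105, 175), (106, 174), (107, 174), (108, 176), (109, 176)]
```

```bash
python3 -m jog '[[0.025,0.03,0,0,0,0,0],[0.055,0.061,0,0,0,0,0],[0.055,0.061,-0.03,0,0,0,0],[0.055,0.061,-0.07,0,0,0,0],[0.055,0.061,-0.1,0,0,0,0]]'; python3 -m jog '[[0,0,-0.01,0,0,0,0],[0,0,-0.015,0,0,0,0],[0,0,-0.02,0,0,0,0],[0,0,-0.024,0,0,0,0],[0,0,-0.024,0,0,0,0]]'
python3 - <<'E'
from ax import *
print(B(robot.observe()['eef_pos']))
E
```

```text
time_s: 10.78
eef_pos: [0.6099, -0.0109, 0.031]
tool_rot: [0.999, -0.035, -0.003, 0.0]
force: [-1.4, -0.6, -1.3]
width: -0.0002
gripper_force: 0.0
time_s: 11.2
eef_pos: [0.6126, -0.0114, 0.0132]
tool_rot: [0.999, -0.035, 0.001, 0.0]
force: [-0.4, -0.5, -0.2]
width: -0.0001
gripper_force: 0.0
[-8.21438219e-05  1.24406428e-01]
```

```bash
python3 -m jog '[[0,0,-0.001,0,0,0,0],[0,0,-0.003,0,0,0,0],[0,0,-0.005,0,0,0,0],[0,0,-0.005,0,0,0,0]]'; python3 -m jog '[[0,0,-0.001,0,0,0,0],[0,0,-0.002,0,0,0,0],[0,0,-0.003,0,0,0,0],[0,0,-0.003,0,0,0,0]]'
```

```text
time_s: 11.53
eef_pos: [0.6118, -0.0109, 0.0073]
tool_rot: [0.999, -0.035, 0.0, 0.0]
force: [-0.1, 0.2, -0.1]
width: -0.0001
gripper_force: 0.0
time_s: 11.87
eef_pos: [0.6116, -0.0109, 0.0037]
tool_rot: [0.999, -0.035, -0.0, 0.0]
force: [-0.4, 0.5, 0.2]
width: -0.0
gripper_force: 0.0
```

```bash
python3 -m jog '[[0,0,-0.001,0,0,0,0],[0,0,-0.002,0,0,0,0],[0,0,-0.004,0,0,0,0],[0,0,-0.004,0,0,0,0]]'; python3 -m jog '[[0,0,-0.001,0,0,0,0],[0,0,-0.002,0,0,0,0],[0,0,-0.004,0,0,0,0],[0,0,-0.004,0,0,0,0]]'
```

```text
time_s: 12.2
eef_pos: [0.6114, -0.0109, -0.0005]
tool_rot: [0.999, -0.035, -0.0, 0.0]
force: [-0.1, 0.3, -0.2]
width: -0.0001
gripper_force: 0.0
time_s: 12.53
eef_pos: [0.6115, -0.0109, -0.0044]
tool_rot: [0.999, -0.035, -0.0, 0.0]
force: [-0.4, -0.7, 0.6]
width: -0.0002
gripper_force: 0.0
```

Run:
```python
from ax import *
# tip location in wrist and fixed views, numeric: dark rows near expected column
s=robot.observe();print(s['eef_pos'],s['force'])
for n in('scene','side'):
    c=cam(n);im=robot.snapshot(n);g=cv2.cvtColor(im,cv2.COLOR_RGB2GRAY)
    e=s['eef_pos']
    for z in(0,.01,.02,.03):
        uv=px(c,[[e[0]+.01,e[1]-.014,z],[e[0],e[1]-.014,z],[e[0]-.01,e[1]-.014,z]]);print(n,z,uv.round().tolist())
    u=int(uv[1,0]);v=int(uv[1,1])
    print(v-12,u-8);print(g[v-12:v+24,u-8:u+10:3].tolist())
```

```text
[ 0.61145041 -0.01090987 -0.00443302] [-0.4327035  -0.67320323  0.62268159]
scene 0 [[273.0, 207.0], [270.0, 207.0], [266.0, 208.0]]
scene 0.01 [[273.0, 203.0], [270.0, 204.0], [266.0, 204.0]]
scene 0.02 [[273.0, 199.0], [270.0, 200.0], [266.0, 201.0]]
scene 0.03 [[273.0, 196.0], [269.0, 196.0], [266.0, 197.0]]
184 261
[[74, 27, 25, 24, 23, 7], [57, 25, 24, 31, 27, 0], [82, 27, 24, 31, 30, 34], [159, 25, 23, 29, 22, 145], [211, 16, 23, 24, 61, 78], [228, 61, 22, 22, 16, 3], [115, 119, 22, 18, 191, 205], [0, 127, 21, 21, 213, 228], [197, 122, 25, 22, 209, 221], [223, 123, 21, 23, 208, 215], [217, 122, 27, 25, 208, 215], [217, 120, 28, 23, 208, 219], [219, 120, 27, 23, 211, 222], [216, 118, 25, 15, 206, 212], [229, 118, 25, 59, 174, 182], [233, 115, 22, 112, 148, 164], [230, 111, 10, 122, 140, 118], [225, 113, 50, 112, 131, 154], [221, 160, 89, 106, 120, 124], [219, 206, 175, 102, 112, 102], [221, 215, 195, 96, 106, 105], [227, 231, 200, 91, 104, 117], [172, 177, 193, 84, 101, 113], [149, 148, 209, 132, 98, 107], [153, 148, 223, 204, 92, 105], [150, 140, 221, 191, 84, 102], [144, 208, 
[... 938 characters left out ...]
190], [203, 109, 53, 76, 176, 178], [206, 110, 53, 104, 154, 173], [207, 113, 59, 115, 144, 159], [207, 129, 83, 113, 136, 130], [210, 165, 126, 109, 126, 131], [212, 192, 160, 106, 118, 116], [211, 188, 166, 101, 111, 115], [196, 162, 175, 100, 108, 118], [160, 154, 186, 110, 105, 118], [154, 160, 204, 148, 102, 113], [153, 172, 209, 176, 100, 109], [160, 186, 211, 177, 103, 106], [184, 207, 207, 173, 112, 104], [207, 198, 186, 132, 112, 100], [197, 163, 147, 117, 108, 96], [161, 146, 127, 113, 108, 95], [140, 127, 114, 111, 110, 99], [129, 128, 110, 109, 111, 104], [132, 129, 112, 111, 111, 108], [135, 116, 119, 111, 111, 107], [132, 114, 133, 112, 110, 102], [116, 126, 139, 120, 106, 82]]
```

Fingertip is ≈21 mm above the TCP reading when shut, at z ≈ 17 mm. I'll lower it a little and push endwise.

```bash
python3 -m jog '[[0.001,0,-0.002,0,0,0,0],[0.003,0,-0.004,0,0,0,0],[0.004,0,-0.006,0,0,0,0],[0.004,0,-0.006,0,0,0,0]]'; python3 -m jog '[[0,-0.005,0,0,0,0,0],[-0.0007,-0.01,0,0,0,0,0],[-0.001,-0.014,0,0,0,0,0],[-0.0012,-0.017,0,0,0,0,0],[-0.0014,-0.02,0,0,0,0,0]]';python3 -m jog '[[-0.0002,-0.003,0,0,0,0,0],[-0.0004,-0.006,0,0,0,0,0],[-0.0006,-0.009,0,0,0,0,0],[-0.0008,-0.012,0,0,0,0,0],[-0.001,-0.015,0,0,0,0,0]]'
python3 - <<'E'
from ax import *
print(B(robot.observe()['eef_pos']))
E
```

```text
time_s: 12.97
eef_pos: [0.6156, -0.0109, -0.0106]
tool_rot: [0.999, -0.035, -0.0, 0.0]
force: [-0.3, -0.2, 0.0]
width: -0.0001
gripper_force: 0.0
time_s: 13.38
eef_pos: [0.6144, -0.0309, -0.0098]
tool_rot: [0.999, -0.035, 0.0, -0.001]
force: [0.3, 2.0, -0.0]
width: 0.0002
gripper_force: 1.1
time_s: 13.8
eef_pos: [0.6134, -0.046, -0.0098]
tool_rot: [0.999, -0.035, 0.0, -0.0]
force: [-0.4, 2.3, -0.2]
width: 0.0003
gripper_force: 1.3
[0.00305156 0.08993765]
```

```bash
python3 -m jog '[[-0.0001,-0.002,0,0,0,0,0],[-0.0003,-0.004,0,0,0,0,0],[-0.0004,-0.006,0,0,0,0,0],[-0.0004,-0.006,0,0,0,0,0]]';python3 -m jog '[[-0.0001,-0.001,0,0,0,0,0],[-0.0001,-0.002,0,0,0,0,0],[-0.0001,-0.002,0,0,0,0,0]]';python3 -m jog '[[-0.0001,-0.001,0,0,0,0,0],[-0.0001,-0.002,0,0,0,0,0],[-0.0001,-0.002,0,0,0,0,0]]'
```

```text
time_s: 14.13
eef_pos: [0.613, -0.0524, -0.0098]
tool_rot: [0.999, -0.035, 0.0, 0.0]
force: [-0.6, 2.7, 1.0]
width: -0.0
gripper_force: 0.7
time_s: 14.38
eef_pos: [0.6129, -0.054, -0.0099]
tool_rot: [0.999, -0.035, 0.0, 0.0]
force: [0.7, 3.6, 0.7]
width: -0.0002
gripper_force: 1.2
time_s: 14.63
eef_pos: [0.6128, -0.056, -0.0099]
tool_rot: [0.999, -0.035, 0.0, 0.0]
force: [-1.1, 3.0, 1.7]
width: -0.0001
gripper_force: 1.4
```

```bash
for i in 1 2; do :; done; python3 -m jog '[[-0.0001,-0.001,0,0,0,0,0],[-0.0001,-0.0015,0,0,0,0,0],[-0.0001,-0.0015,0,0,0,0,0]]';python3 -m jog '[[-0.0001,-0.001,0,0,0,0,0],[-0.0001,-0.0015,0,0,0,0,0],[-0.0001,-0.0015,0,0,0,0,0]]'
python3 - <<'E'
from ax import *
s=robot.observe();c=cam('wrist',s);im=robot.snapshot('wrist');cv2.imwrite('pics/w9.png',im[:,:,::-1]);print(B(s['eef_pos']))
g=cv2.cvtColor(im,cv2.COLOR_RGB2GRAY)
for xo in(0,.004,.008):
  ys=np.arange(-.09,-.045,.001);uv=px(c,[[*Wd((xo,y)),.0325] for y in ys]).astype(np.float32)
  print(uv[0],[(int(round(1000*y)),int(q)) for y,q in zip(ys,cv2.remap(g,uv[:,:1],uv[:,1:],1).ravel())])
E
```

```text
time_s: 14.88
eef_pos: [0.6127, -0.0569, -0.0099]
tool_rot: [0.999, -0.035, 0.0, -0.0]
force: [-0.0, 4.6, 1.6]
width: -0.0001
gripper_force: 2.4
time_s: 15.13
eef_pos: [0.6127, -0.0569, -0.0098]
tool_rot: [0.999, -0.035, 0.0, -0.002]
force: [-0.1, 8.1, 1.9]
width: 0.0
gripper_force: 4.2
[0.00312804 0.07901284]
[676.81805 297.82614] [(-90, 0), (-89, 0), (-88, 0), (-87, 0), (-86, 0), (-85, 0), (-84, 0), (-83, 0), (-82, 0), (-81, 0), (-80, 0), (-79, 0), (-78, 0), (-77, 0), (-76, 0), (-75, 0), (-74, 0), (-73, 0), (-72, 0), (-71, 0), (-70, 0), (-69, 0), (-68, 0), (-67, 0), (-66, 0), (-65, 0), (-64, 0), (-63, 0), (-62, 0), (-61, 0), (-60, 0), (-59, 0), (-58, 0), (-57, 0), (-56, 0), (-55, 0), (-54, 0), (-53, 0), (-52, 0), (-51, 0), (-50, 0), (-49, 0), (-48, 0), (-47, 0), (-46, 0)]
[680.2578 289.4395] [(-90, 0), (-89, 0), (-88, 0), (-87, 0), (-86, 0), (-85, 0), (-84, 0), (-83, 0), (-82, 0), (-81, 0), (-80, 0), (-79, 0), (-78, 0), (-77, 0), (-76, 0), (-75, 0), (-74, 0), (-73, 0), (-72, 0), (-71, 0), (-70, 0), (-69, 0), (-68, 0), (-67, 0), (-66, 0), (-65, 0), (-64, 0), (-63, 0), (-62, 0), (-61, 0), (-60, 0), (-59, 0), (-58, 0), (-57, 0), (-56, 0), (-55, 0), (-54, 0), (-53, 0), (-52, 0), (-51, 0), (-50, 0), (-49, 0), (-48, 0), (-47, 0), (-46, 0)]
[683.7649  280.90796] [(-90, 0), (-89, 0), (-88, 0), (-87, 0), (-86, 0), (-85, 0), (-84, 0), (-83, 0), (-82, 0), (-81, 0), (-80, 0), (-79, 0), (-78, 0), (-77, 0), (-76, 0), (-75, 0), (-74, 0), (-73, 0), (-72, 0), (-71, 0), (-70, 0), (-69, 0), (-68, 0), (-67, 0), (-66, 0), (-65, 0), (-64, 0), (-63, 0), (-62, 0), (-61, 0), (-60, 0), (-59, 0), (-58, 0), (-57, 0), (-56, 0), (-55, 0), (-54, 0), (-53, 0), (-52, 0), (-51, 0), (-50, 0), (-49, 0), (-48, 0), (-47, 0), (-46, 0)]
```

The arm stopped at y 0.079 as predicted and the force rose to 8 N, so the axle is against the stop. I'll back off, lift, and view the seat and hold-down from above, numerically.

```bash
python3 -m jog '[[0,0.008,0,0,0,0,0],[0.001,0.02,0,0,0,0,0],[0.001,0.02,0.04,0,0,0,0],[0.0,0.02,0.08,0,0,0,0],[-0.02,0,0.12,0,0,0,0]]';python3 -m jog '[[-0.03,-0.03,0.03,0,0,0,0],[-0.05,-0.05,0.05,0,0,0,0],[-0.05,-0.05,0.05,0,0,0,0],[-0.05,-0.05,0.05,0,0,0,0]]'
python3 - <<'E'
from ax import *
s=robot.observe();c=cam('wrist',s);im=robot.snapshot('wrist');cv2.imwrite('pics/w10.png',im[:,:,::-1]);print(s['eef_pos'],B(s['eef_pos']))
g=cv2.cvtColor(im,cv2.COLOR_RGB2GRAY)
def prof(pts):
  uv=px(c,pts).astype(np.float32);return cv2.remap(g,uv[:,:1],uv[:,1:],1).ravel()
for xo in(0,.004):
  for r in(np.arange(-.082,-.055,.001),np.arange(.055,.076,.001)):
    print(xo,[(int(round(1000*y)),int(q)) for y,q in zip(r,prof([[*Wd((xo,y)),.0325] for y in r]))])
xs=np.arange(-.02,.02,.001)
for y in(-.06,.03,.06): print(y,[(int(round(1000*x)),int(q)) for x,q in zip(xs,prof([[*Wd((x,y)),.0207] for x in xs]))])
m=((im.max(2)<45)).astype(np.uint8)
uv=px(c,[[*Wd((.0465,0)),.087]])[0];print('grip exp',uv)
n,l,st,ce=cv2.connectedComponentsWithStats(m)
for i in range(1,n):
  if st[i,4]>60 and np.hypot(*(ce[i]-uv))<60: print(st[i],ce[i],B(onz(c,ce[i],.087)))
h=cv2.cvtColor(im,cv2.COLOR_RGB2HSV);o=cv2.inRange(h,(5,150,80),(20,255,255));print('orange',cv2.findNonZero(o)[:,0].mean(0))
E
```

```text
time_s: 15.6
eef_pos: [0.5972, -0.0538, 0.1055]
tool_rot: [0.999, -0.033, 0.001, 0.0]
force: [1.3, -0.1, 1.0]
width: 0.0002
gripper_force: 0.0
time_s: 15.93
eef_pos: [0.5459, -0.1076, 0.1567]
tool_rot: [0.999, -0.037, 0.002, 0.001]
force: [0.3, 0.0, -0.5]
width: -0.0003
gripper_force: 0.0
[ 0.54591181 -0.10763652  0.15673331] [-0.05997554  0.02377338]
0 [(-82, 72), (-81, 62), (-80, 53), (-79, 55), (-78, 55), (-77, 62), (-76, 84), (-75, 102), (-74, 111), (-73, 127), (-72, 134), (-71, 134), (-70, 133), (-69, 133), (-68, 134), (-67, 132), (-66, 123), (-65, 116), (-64, 131), (-63, 135), (-62, 135), (-61, 135), (-60, 134), (-59, 136), (-58, 134), (-57, 135), (-56, 132), (-55, 133)]
0 [(55, 124), (56, 108), (57, 117), (58, 120), (59, 120), (60, 119), (61, 120), (62, 120), (63, 120), (64, 113), (65, 115), (66, 122), (67, 124), (68, 123), (69, 125), (70, 124), (71, 123), (72, 122), (73, 123), (74, 122), (75, 122)]
0.004 [(-82, 76), (-81, 74), (-80, 71), (-79, 68), (-78, 66), (-77, 69), (-76, 88), (-75, 120), (-74, 129), (-73, 136), (-72, 142), (-71, 143), (-70, 143), (-69, 143), (-68, 143), 
[... 1232 characters left out ...]
 (16, 99), (17, 100), (18, 97), (19, 97)]
0.06 [(-20, 124), (-19, 122), (-18, 123), (-17, 122), (-16, 123), (-15, 124), (-14, 123), (-13, 114), (-12, 98), (-11, 90), (-10, 96), (-9, 102), (-8, 105), (-7, 108), (-6, 112), (-5, 116), (-4, 118), (-3, 120), (-2, 121), (-1, 121), (0, 120), (1, 120), (2, 118), (3, 115), (4, 109), (5, 106), (6, 104), (7, 101), (8, 97), (9, 95), (10, 86), (11, 82), (12, 92), (13, 112), (14, 120), (15, 121), (16, 121), (17, 120), (18, 121), (19, 122)]
grip exp [311.85506975  68.28257537]
[296  60  30  52 767] [309.42764016  78.21512386] [0.04010645 0.00153568]
[286 111  35  10 114] [307.78070175 117.25438596] [0.01385319 0.00208196]
orange [314.04494382  91.99438202]
```

Axle ends are at y = +65 and −75 mm, so it is home. Next, the hold-down.

```bash
python3 -m jog '[[0.035,-0.008,0,0,0,0,0],[0.07,-0.016,0,0,0,0,0],[0.105,-0.025,0,0,0,0,0],[0.14,-0.033,0,0,0,0,0],[0.14,-0.033,0,0,0,0,0]]'; python3 -m jog '[[0,0,-0.02,0,0,0,0],[0,0,-0.05,0,0,0,0],[0,0,-0.08,0,0,0,0],[0,0,-0.1,0,0,0,0],[0,0,-0.1,0,0,0,0]]'
python3 - <<'E'
from ax import *
s=robot.observe();print(B(s['eef_pos']),s['eef_pos'],s['force'])
E
```

```text
time_s: 16.4
eef_pos: [0.6896, -0.1387, 0.1451]
tool_rot: [0.999, -0.035, -0.003, -0.001]
force: [-1.9, 0.0, -2.1]
width: 0.0
gripper_force: 0.0
time_s: 16.82
eef_pos: [0.6806, -0.1361, 0.0438]
tool_rot: [0.999, -0.034, -0.008, -0.002]
force: [-0.8, 0.6, -1.4]
width: 0.0001
gripper_force: 0.0
[0.07638845 0.00468649] [ 0.68062967 -0.13610659  0.04384216] [-0.814942    0.5729022  -1.41052642]
```

```bash
python3 -m jog '[[0,-0.004,0.008,0,0,0,0],[0,-0.004,0.008,0,0,0,0]]'; python3 -m jog '[[-0.004,0.0003,0,0,0,0,0],[-0.008,0.0006,0,0,0,0,0],[-0.012,0.0008,0,0,0,0,0],[-0.016,0.0011,0,0,0,0,0],[-0.02,0.0014,0,0,0,0,0]]'; python3 -m jog '[[-0.004,0.0003,0,0,0,0,0],[-0.008,0.0006,0,0,0,0,0],[-0.012,0.0008,0,0,0,0,0],[-0.016,0.0011,0,0,0,0,0],[-0.02,0.0014,0,0,0,0,0]]'; python3 -m jog '[[-0.004,0.0003,0,0,0,0,0],[-0.006,0.0005,0,0,0,0,0],[-0.006,0.0005,0,0,0,0,0]]';python3 - <<'E'
from ax import *
s=robot.observe();print(B(s['eef_pos']),s['eef_pos'],s['force'])
E
```

```text
time_s: 16.98
eef_pos: [0.687, -0.1433, 0.0644]
tool_rot: [0.999, -0.035, 0.002, 0.001]
force: [0.9, -0.8, 0.7]
width: 0.0002
gripper_force: 0.0
time_s: 17.4
eef_pos: [0.6656, -0.1417, 0.063]
tool_rot: [0.999, -0.035, 0.001, 0.0]
force: [1.7, -0.3, 1.0]
width: 0.0002
gripper_force: 0.8
time_s: 17.82
eef_pos: [0.645, -0.1401, 0.062]
tool_rot: [0.999, -0.035, -0.0, 0.0]
force: [1.0, 0.2, -0.4]
width: 0.0002
gripper_force: 0.4
time_s: 18.07
eef_pos: [0.6386, -0.1395, 0.0617]
tool_rot: [0.999, -0.035, -0.001, -0.0]
force: [-0.5, -1.1, 0.1]
width: -0.0001
gripper_force: 0.0
[ 0.03469973 -0.00157832] [ 0.63860755 -0.13947385  0.06167478] [-0.53217983 -1.08091555  0.0648597 ]
```

Contact came and went; the arm is past upright. I'll retreat back (+x) and up, wait for it to settle, and check.

```bash
python3 -m jog '[[0,0,0,0,0,0,0],[0.015,0,0,0,0,0,0],[0.02,0,0.03,0,0,0,0],[0.02,0,0.07,0,0,0,0],[0.0,0,0.11,0,0,0,0]]'; python3 -m jog '[[-0.035,0,0.02,0,0,0,0],[-0.07,0.01,0.02,0,0,0,0],[-0.1,0.03,0.02,0,0,0,0],[-0.1,0.03,0.02,0,0,0,0],[-0.1,0.03,0.02,0,0,0,0]]'; for i in 1 2 3 4 5 6; do python3 -m jog '[[0,0,0,0,0,0,0],[0,0,0,0,0,0,0],[0,0,0,0,0,0,0],[0,0,0,0,0,0,0],[0,0,0,0,0,0,0]]' | head -1; done
cat > chk.py <<'E'
from ax import *
s=robot.observe();c=cam('wrist',s);im=robot.snapshot('wrist');cv2.imwrite('pics/w11.png',im[:,:,::-1]);print(s['time_s'],s['eef_pos'],B(s['eef_pos']))
g=cv2.cvtColor(im,cv2.COLOR_RGB2GRAY)
def prof(pts):
  uv=px(c,pts).astype(np.float32);return cv2.remap(g,uv[:,:1],uv[:,1:],1).ravel()
for xo in(0,.004):
  for r in(np.arange(-.080,-.07,.001),np.arange(.06,.071,.001)):
    print(xo,[(int(round(1000*y)),int(q)) for y,q in zip(r,prof([[*Wd((xo,y)),.0325] for y in r]))])
th=1.92-.35; tip=(.030-.048*np.sin(th),0)
print('grip exp',px(c,[[*Wd(tip),.042+.048*np.cos(th)]])[0])
m=((im.max(2)<45)).astype(np.uint8);m[330:]=0
n,l,st,ce=cv2.connectedComponentsWithStats(m)
for i in range(1,n):
  if st[i,4]>60: print(st[i],ce[i],B(onz(c,ce[i],.042)).round(3))
o=cv2.inRange(cv2.cvtColor(im,cv2.COLOR_RGB2HSV),(5,150,80),(20,255,255));q=cv2.findNonZero(o);print('orange',None if q is None else q[:,0].mean(0))
E
python3 chk.py
```

```text
time_s: 18.48
eef_pos: [0.6421, -0.1392, 0.1682]
tool_rot: [0.999, -0.035, -0.001, -0.001]
force: [-0.3, -0.1, 1.4]
width: -0.0003
gripper_force: 0.0
time_s: 18.9
eef_pos: [0.5395, -0.1088, 0.1893]
tool_rot: [0.999, -0.035, -0.0, -0.0]
force: [-0.3, 0.4, -0.1]
width: 0.0001
gripper_force: 0.0
time_s: 19.32
time_s: 19.73
time_s: 20.15
time_s: 20.57
time_s: 20.98
time_s: 21.4
21.4 [ 0.54090405 -0.10963963  0.18933089] [-0.0648328  0.0214288]
0 [(-80, 54), (-79, 54), (-78, 55), (-77, 71), (-76, 95), (-75, 104), (-74, 111), (-73, 126), (-72, 135), (-71, 135)]
0 [(60, 121), (61, 121), (62, 121), (63, 123), (64, 121), (65, 121), (66, 123), (67, 124), (68, 122), (69, 124), (70, 125)]
0.004 [(-80, 71), (-79, 70), (-78, 70), (-77, 75), (-76, 99), (-75, 124), (-74, 129), (-73, 136), (-72, 144), (-71, 146)]
0.004 [(60, 112), (61, 111), (62, 112), (63, 111), (64, 105), (65, 107), (66, 119), (67, 123), (68, 122), (69, 125), (70, 124)]
grip exp [299.90095174 147.06676388]
[  83    0   75  268 1993] [118.23632715 179.34219769] [-0.051  0.187]
[391 120  10  17 129] [396.07751938 127.93023256] [ 0.    -0.094]
[290 141  22  14 235] [300.57021277 147.8       ] [-0.019 -0.001]
[452 218  32  32 379] [463.43799472 230.8707124 ] [-0.107 -0.178]
[  113   245   332    85 11632] [278.84791953 306.63118982] [-0.201  0.021]
[543 283  17   8  79] [552.78481013 286.10126582] [-0.174 -0.29 ]
orange [529.65822785 277.94936709]
```

The grip shows at (300.6,147.8) against an expected (299.9,147.1) for joint 1.92, so the pad is resting on the axle. The axle ends haven't moved and the robot is clear, so I'll hand in.

```bash
python3 -c "
from plant import robot
print(robot.job_done())"
```

```text
the job is handed in; nothing more can be done
None
```

The job is handed in at about 21 s: the last wrist-camera check showed the axle seated in the V with its end against the stop, the hold-down pad resting on it, and the robot clear. I did not re-measure the vials and bottle at the end, and the hand-in call returned no verdict.

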